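# Slide the clamp bar across the sieve shaker and lock it

### The job

Slide the steel clamp bar from the shaker's parking ledge across the sieve stack, under the sprung roller, until it has pressed the buffer at the end of the slot fully in and meets the hard stop; ease it in gently, without ramming it. Then swing the locking lever in behind the bar's tail until it stands square (90 degrees) across the bar. Leave the bottle, tin, beaker and brush where they are.

Things in the scene. Friction and masses are not known exactly. Their poses are not given: they have to be found in the camera images.
- shaker: Small bench sieve shaker, fixed (cream housing 435 x 215 x 58 mm). Origin on the bench under the centre of the sieve stack; x is the way the bar slides, ledge to head (roughly the world's +y); y points roughly towards the robot. In its frame, mm: the bar slides at z 135; the brass stack (radius 39, top z 131) is at x 0, y 0; nothing is higher than z 175. Offsets x, y, z below are in this frame.
- ledge (a point): Centre of the top of the flat parking ledge (first support), at x -157.5, y 20, z 135 mm in the shaker's frame. The ledge spans x -270 to -45, y -30 to 70; an ear carrying the lever's pivot widens it to y 100 at x -138 to -94. Axes as the shaker's. The gap to the head is 96 mm.
- rail (a point): Point on the guiding face of the straight guide rail, at x -157.5, y -16.5, z 140 mm in the shaker's frame. The rail is 10 mm high, 8 mm thick, runs from x -270 to 130 on the side away from the robot; the bar slides along its face at y -16.5, into the head.
- head (a point): Middle of the mouth of the head (second support), on its floor, at x 51, y 1, z 135 mm in the shaker's frame. The head spans x 51 to 164; its slot is 35.5 mm wide (y -16.5 to 19) between cheeks 30 mm high, with a small ramp at the mouth and a flared near cheek.
- buffer (a joint): How far the black rubber buffer deep in the head's slot is pressed in (m): 0 free, 0.005 fully in, against the hard stop behind it. Its spring is light (1 to 3 N). The stop is adjustable: the free buffer's face is anywhere from x 110 to 138 mm in the shaker's frame, unmeasured, to be found by feel. Friction under the roller keeps the bar, and the buffer, where they are left.
- roller_axis (a point): Centre of the sprung rubber roller (20 mm thick, axis across the slot) at x 85, y 1, z 154.5 mm in the shaker's frame. Its underside is 2.5 mm lower than the bar's top: the bar's bevelled nose must lift it (spring 4 to 5 N, rises up to 12 mm). Lifting it takes about 8 to 15 N of push, sliding on under it about 5 to 11 N; the hard stop follows 20 to 53 mm after the first touch.
- bar: Loose steel clamp bar, 220 x 30 x 12 mm, 0.35 to 0.65 kg, flat on the ledge, skewed, off the rail, nose over the gap. Origin: centre of its underside; x along the bar to its nose. The nose is bevelled on top over 15 mm, the tail a plain square end. Slid along the rail it does not tip. In the head, 20 N is ample. Fully home its origin is at x 3 to 33, y about -1.5 to 2 mm in the shaker's frame.
- bar_tail (a point): Centre of the bar's tail end face, 6 mm above the bar's underside; axes as the bar's.
- lever (a joint): Angle of the locking lever about its upright pivot (rad), -0.7 to 1.9. 0: it points along the shaker's -x, parallel to the rail; growing, it swings over the ledge towards the rail; 1.571: it points along the shaker's -y, square across the track, 3 to 34 mm behind the tail of a bar that is home. It stays where it is left (friction about 0.2 N m).
- lever_pivot (a point): On the lever's pivot axis at mid-height of the lever; in the shaker's frame at x -116, y 85, z 146 mm. The round pivot boss has radius 10 mm and stands 25 mm above the ledge.
- lever_tip (a point): End of the lever, at mid-height, 98 mm from the pivot axis. The lever is a plain dark steel flat, 12 mm thick and 18 mm high, its underside 2 mm above the ledge.
- reagent: Bystander, to be left alone: amber glass bottle, 64 mm across, 150 mm high, origin under its centre.
- tin: Bystander, to be left alone: pale closed sample tin with a white lid, 70 mm across, 60 mm high, origin under its centre.
- beaker: Bystander, to be left alone: glass beaker, 70 mm across, 80 mm high, origin under its centre.
- brush: Bystander, to be left alone: sieve brush, 170 mm long, lying on the bench along its x axis.
Things that resemble listed ones, but are neither listed nor needed, are in the scene too. What is shaped like the bar but brown is not meant.

How it is judged:
By the outcome, as a careful person would: the job done as asked, in the order asked, and still so for the second after the job is handed in, with the robot touching nothing.
It also fails if it takes over 72 s, if anything falls off the work surface, if the arm or the gripper's body presses on something with over 40 N, if the wrist force passes 120 N, or if a joint passes its speed limit or range.

### The arm

A 6-joint arm with a two-finger parallel gripper is mounted at the origin on the work surface. World frame = base frame: x ahead of the robot, y to its left, z up, the work surface at z = 0. Lengths are in m, angles in rad, forces in N, time in s.
With the tool pointing down it reaches from about 0.275 to 0.75 m from the base axis. Payload 10.2 kg.
Tool frame: the origin (TCP) lies on the mounting face of the last link; the fingertips stand 166 mm ahead of it and the grasp point (between the pads) lies 147 mm ahead of it; z points along the fingers, y is the line along which they close (so a half turn about z gives the same grasp; the last joint's range is limited). The gripper opens to 88 mm and grips with 3 to 60 N. Pads are 18 mm wide; open, the fingers measure 123 mm over their backs; the gripper's body (75 mm by 187 mm) begins 45 mm behind the grasp point.
Start: joints at [-1.383, 0.313, 1.498, -0, 1.331, -0.223], TCP at [0.21, -0.481, 0.405] pointing down, gripper open.
Joint ranges: [-2.94, 2.94], [-0.97, 2.17], [0.19, 2.56], [-1.23, 4.37], [0.02, 3.11], [-2.88, 2.88]. Speed limits (rad/s): [2.39, 2.39, 3.01, 3.14, 3.14, 3.14].

### API

Orientations are given as a unit quaternion [w, x, y, z].
In Python, from plant import robot, viewer gives the robot as it stands.
- The arm moves only by the shell command python3 -m creep 'ROWS' [FORCE]. ROWS is JSON, a list of rows, each a list of 3 entries, a list of its own where there are three numbers: the shift along the world's x, y, z in cm, then the turn, a rotation vector about the world's x, y, z in rad, then the opening, from -1 (shut) to 1 (fully open). A call has 1 to 12 rows; each row shifts and turns the commanded pose from where the row before left it; what a row does not reach is not made up. A row lasts 1/10 s, in which the tool goes at most 50 mm and 8.59 degrees, less where a joint would pass 70% of its speed; a pose out of reach is approached as far as the arm can. A call is refused whole if a number of a shift passes 5 or a number of a turn 0.15, either way. A call with a gripper value outside its range is refused whole. The fingers move at their own pace and stop on an object; FORCE is the grip in N (left out, the last holds). Time passes only in rows, so rows that do not move let the fingers close. It gives the time, the measured TCP pose, the force, the opening and the grip force at its end, in the units of the state.
- robot.state(): the state, without advancing time (a new reading comes with each control period).
- viewer.grab_frame(name): name is "scene" or "side" or "wrist"; returns a dict with "color" (420x560x3 uint8, red, green, blue), "range_z" (420x560 float32, m along the optical axis (not along the pixel's ray), 0 where there is no reading), "camera_matrix" (3x3 intrinsics, pixels), "R" (3x3) and "t" (3): a world point X has camera coordinates R X + t; the wrist camera has in their place "tool_from_camera" (4x4, takes a point from camera to tool coordinates, whose origin is the TCP and whose axes are the flange's). Camera axes: x right, y down, z forward; pixel columns grow to the right and rows downward; lengths in m; the calibration is good to about 2 mm. The wrist camera is an equidistant fisheye: a pixel r from the principal point sees the ray r / f radians off the axis. A picture is of the moment at which its call begins: read the wrist's pose just before it.
- robot.finish_job(): hands the job in; it is judged then, once.
The state is a dict: "clock": time; "joint_positions": joint angles; "dq": joint speeds; "joint_efforts": joint torques, N m; "tool_pos": TCP position; "eef_rot": TCP orientation; "force": force on the tool from outside, world axes, zero at the start; "torque": the same for the moment, N m; "finger_gap": opening from 0.0 (shut) to 1.0 (fully open); "grasp_force": force on a finger pad.
Only numpy, scipy, OpenCV 4.12 (cv2) and the standard library are available. Lean on these libraries where they do the work, as an engineer would, in place of code of your own. Each camera call takes 0.05 s, during which the arm holds its last target. There are 200 camera calls.

## Working session

There is one attempt and no reset: what is moved stays moved. The work goes in short steps, Python scripts to look and compute and a shell command to move; the robot and the scene stay as the last step left them, time stands still between calls to the robot, and variables do not carry over. Pictures are saved under pics/ and viewed, at most 10 in all, crops included, and the job is handed in when it is done.

```bash
ls; mkdir -p pics; python3 - <<'E'
from plant import robot, viewer
import cv2,numpy as np,pickle
s=robot.state();print(s)
for n in("scene","side"):
    f=viewer.grab_frame(n);pickle.dump(f,open(f'pics/{n}.pkl','wb'));cv2.imwrite(f'pics/{n}0.png',cv2.resize(f['color'][:,:,::-1],(800,600),interpolation=cv2.INTER_CUBIC));print(f['camera_matrix'],f['R'],f['t'])
E
```

```text
pics
{'clock': 0.0, 'joint_positions': array([-1.38339455e+00,  3.13438548e-01,  1.49841846e+00, -1.20791880e-05,
        1.33100282e+00, -2.23430078e-01]), 'dq': array([-0.00029045,  0.00205587, -0.00018809,  0.0005239 , -0.00071152,
        0.00169751]), 'joint_efforts': array([ 1.96325836e-04, -4.02210295e+01, -2.52268928e+01,  6.94680260e-02,
        3.52894713e-02, -1.00780483e-04]), 'tool_pos': array([ 0.20963677, -0.48128859,  0.40417381]), 'eef_rot': array([-6.33591729e-04,  9.78975741e-01,  2.03975728e-01,  5.54802668e-06]), 'force': array([ 0.4471414 , -0.15475402, -0.0890234 ]), 'torque': array([0.01630545, 0.02659847, 0.03522576]), 'grasp_force': 0.0, 'finger_gap': 1.0023780932245088}
[[404.14154536   0.         285.84317541]
 [  0.         404.14154536 201.89362752]
 [  0.           0.           1.        ]] [[ 0.1458499   0.98926896  0.00864522]
 [ 0.62954275 -0.08606663 -0.77218421]
 [-0.7631538   0.11806552 -0.63533991]] [ 0.01347327 -0.22460486  1.72476543]
[[409.40471581   0.         278.88721304]
 [  0.         409.40471581 213.10795395]
 [  0.           0.           1.        ]] [[-0.98260533 -0.18560806 -0.00603422]
 [-0.13210149  0.7214419  -0.67975788]
 [ 0.13052189 -0.66713659 -0.73341176]] [0.4664625  0.20985462 1.09231481]
```

View pics/scene0.png

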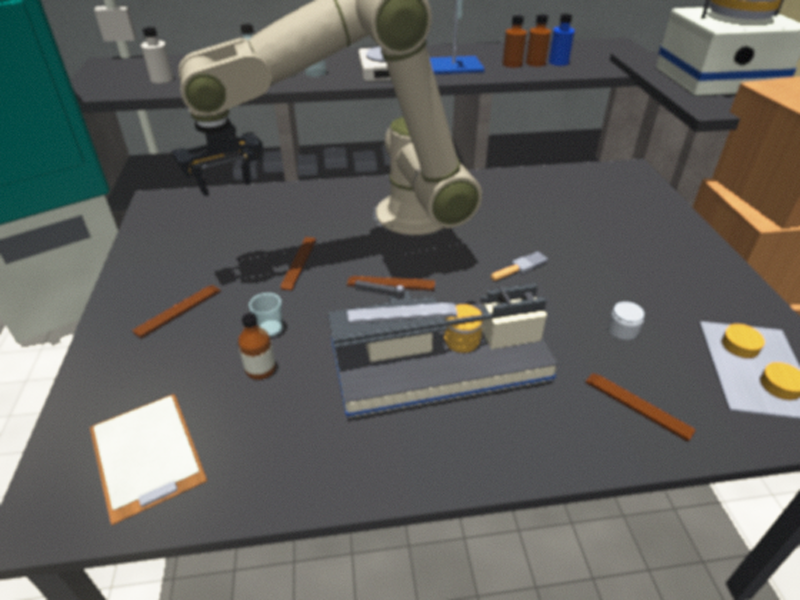

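View pics/side0.png

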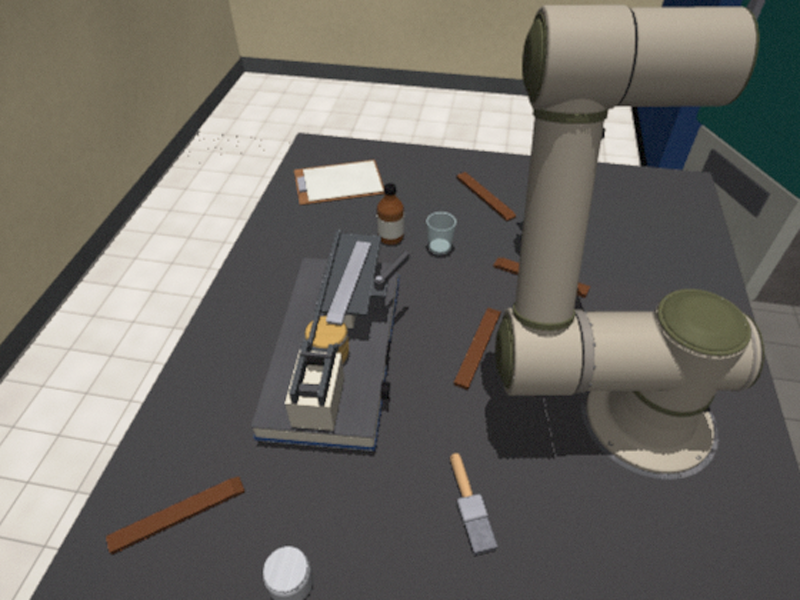

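Both views show the shaker: in the side view the stack is at (327,335), the silver bar runs (360,245) to (338,318), and the lever pivot is at (379,282) with its tip outward at (408,255). Next come enlarged crops.

```bash
python3 - <<'E'
import cv2,pickle
for n,(x,y,w,h) in {"scene":(228,190,165,104),"side":(200,150,100,75)}.items():
    f=pickle.load(open(f'pics/{n}.pkl','rb'));k=min(800/w,600/h)//1
    k=4.8 if n=="scene" else 8
    c=f['color'][y:y+h,x:x+w,::-1];cv2.imwrite(f'pics/{n}c.png',cv2.resize(c,None,fx=k,fy=k,interpolation=cv2.INTER_CUBIC))
E
```

```text
(no output)
```

View pics/scenec.png

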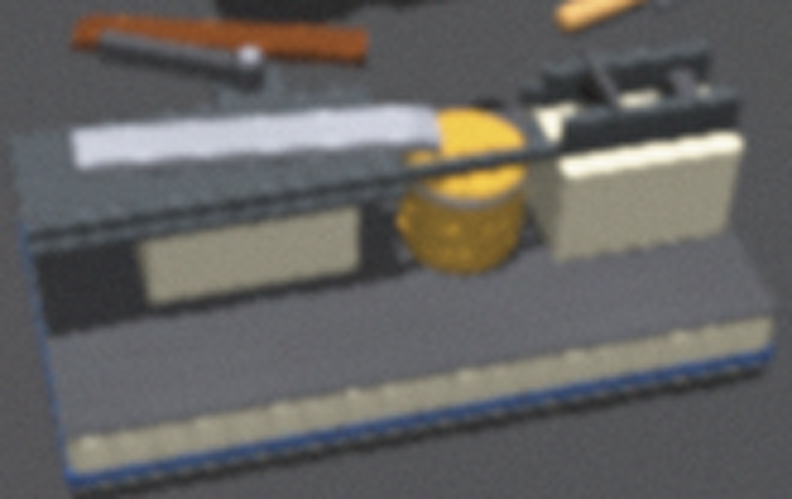

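View pics/sidec.png

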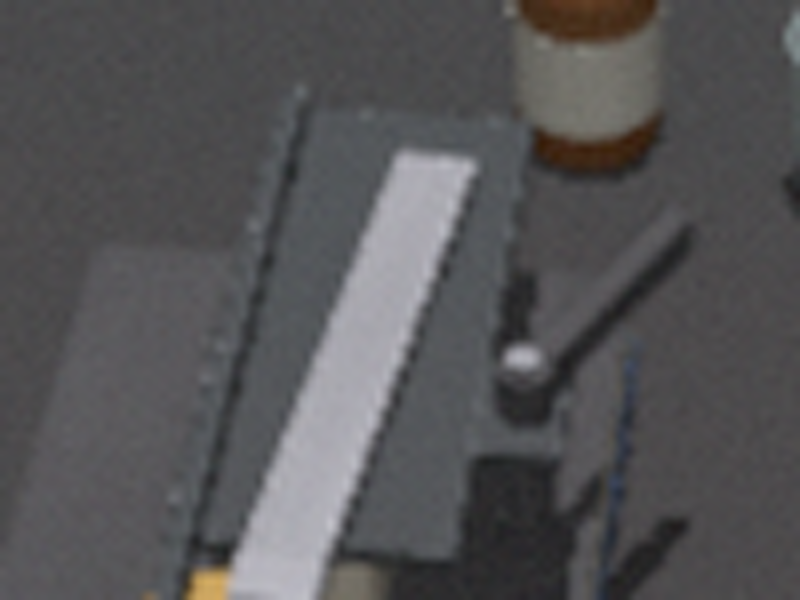

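The crops show: side crop tail corners (398,152) and (478,160), ledge corners (530,120) and (462,560), boss top (522,355), lever tip (685,215). Scene crop: tail corner (72,131), boss (250,53), tip (103,38), ledge corner (12,137), stack top (468,150).

```bash
cat > h.py <<'E'
import numpy as np,pickle
F={n:pickle.load(open(f'pics/{n}.pkl','rb')) for n in('scene','side')}
def px(n,c): return np.array([228+c[0]/4.8,190+c[1]/4.8]) if n=='scene' else np.array([200+c[0]/8,150+c[1]/8])
def proj(n,X):
    f=F[n];c=f['R']@X+f['t'];p=f['camera_matrix']@c;return p[:2]/p[2]
def ray(n,uv):
    f=F[n];d=f['R'].T@np.linalg.solve(f['camera_matrix'],[*uv,1]);return -f['R'].T@f['t'],d
def onz(n,c,z):
    o,d=ray(n,px(n,c));return o+d*(z-o[2])/d[2]
def tri(a,b):
    o1,d1=ray('scene',px('scene',a));o2,d2=ray('side',px('side',b))
    s=np.linalg.lstsq(np.c_[d1,-d2],o2-o1,rcond=None)[0];p,q=o1+s[0]*d1,o2+s[1]*d2
    return (p+q)/2,np.linalg.norm(p-q)
E
python3 - <<'E'
from h import *
from scipy.optimize import least_squares
for k,a,b in [('boss',(250,53),(522,355)),('tip',(103,38),(685,215)),('ledgeA',(12,137),(530,120)),('tail',(72,131),(478,160))]: print(k,tri(a,b))
O=[('scene',(250,53),(-116,85,160)),('side',(522,355),(-116,85,160)),('scene',(12,137),(-270,70,135)),('side',(530,120),(-270,70,135)),('side',(462,560),(-45,70,135)),('side',(303,90),(-270,-20.5,145)),('scene',(468,150),(0,0,131)),('scene',(28,238),(-270,-24.5,145))]
def W(p,X):
    c,s=np.cos(p[3]),np.sin(p[3]);X=np.array(X)/1e3
    return np.array([p[0]+c*X[0]-s*X[1],p[1]+s*X[0]+c*X[1],p[2]+X[2]])
res=lambda p:np.concatenate([proj(n,W(p,X))-px(n,c) for n,c,X in O])
r=least_squares(res,[.5,0,0,1.57],loss='soft_l1');print(r.x,np.degrees(r.x[3]));print(r.fun.reshape(-1,2).round(2))
np.save('shaker.npy',r.x);p=r.x
def S(X):
    d=np.array(X)-p[:3];c,s=np.cos(p[3]),np.sin(p[3]);return np.array([c*d[0]+s*d[1],-s*d[0]+c*d[1],d[2]])*1e3
z=p[2]+.147
a,b=onz('side',(398,152),z),onz('side',(478,160),z);e=onz('side',(230,590),z);g=onz('side',(325,598),z)
print('tail',a,b,S(a),S(b),'edges',S(e),S(g)); 
t=onz('scene',(72,131),z);n=onz('scene',(437,108),z);print('scene tail',S(t),'nose far',S(n))
print('tip S',S(tri((103,38),(685,215))[0]),S(onz('side',(685,215),p[2]+.155)))
print('loc stack',W(p,(0,0,131)),W(p,(120,1,135)),W(p,(-157,20,135)))
E
```

```text
boss (array([ 0.53341451, -0.11173068,  0.16063707]), np.float64(0.002011871469574342))
tip (array([ 0.49316835, -0.20084052,  0.1510543 ]), np.float64(0.0038875356399390593))
ledgeA (array([ 0.56286465, -0.26157742,  0.13517119]), np.float64(0.0018680733008508057))
tail (array([ 0.57426083, -0.22504763,  0.1452447 ]), np.float64(0.001019371429271706))
[ 6.05813803e-01  1.19036879e-02 -1.43388623e-03  1.66723150e+00] 95.52532816594166
[[-0.3   0.09]
 [ 0.16  0.87]
 [-0.88  0.08]
 [ 0.2   0.25]
 [-0.64  0.26]
 [-1.16 -0.14]
 [-0.41 -0.3 ]
 [ 0.21 -1.21]]
tail [ 0.60415498 -0.22441312  0.14556611] [ 0.57399166 -0.2253414   0.14556611] [-235.05909572   24.40506612  147.        ] [-233.07876592   54.51761761  147.        ] edges [-16.00588153  -0.27672197 147.        ] [-15.20484803  31.13171339 147.        ]
scene tail [-232.5859946    53.24182668  147.        ] nose far [-12.34826237  22.69605273 147.        ]
tip S [-200.90958645  132.60631634  152.48818215] [-200.53682348  133.80343714  155.        ]
loc stack [0.6058138  0.01190369 0.12956611] [0.59326416 0.13124985 0.13356611] [ 0.60102359 -0.14629256  0.13356611]
```

```bash
python3 -m creep '[[[2.8,2.7,0],[0,0,0.105],-1],[[2.8,2.7,0],[0,0,0.105],-1],[[2.8,2.7,0],[0,0,0.105],-1],[[2.8,2.7,0],[0,0,0.105],-1],[[2.8,2.7,0],[0,0,0.105],-1],[[2.8,2.7,0],[0,0,0.105],-1],[[2.8,2.7,0],[0,0,0.105],-1],[[2.8,2.7,0],[0,0,0.105],-1],[[2.8,2.7,0],[0,0,0.105],-1],[[2.8,2.7,0],[0,0,0.105],-1],[[2.8,2.6,0],[0,0,0.105],-1],[[2.8,2.6,0],[0,0,0.105],-1]]' 20
cat >> h.py <<'E'
P=np.load('shaker.npy') if __import__('os').path.exists('shaker.npy') else None
def W(X):
    c,s=np.cos(P[3]),np.sin(P[3]);X=np.array(X)/1e3
    return np.array([P[0]+c*X[0]-s*X[1],P[1]+s*X[0]+c*X[1],P[2]+X[2]])
def S(X):
    d=np.array(X)-P[:3];c,s=np.cos(P[3]),np.sin(P[3]);return np.array([c*d[0]+s*d[1],-s*d[0]+c*d[1],d[2]])*1e3
def where(goal=None):
    from plant import robot
    from scipy.spatial.transform import Rotation as Ro
    s=robot.state();M=Ro.from_quat(np.roll(s['eef_rot'],-1)).as_matrix()
    g=s['tool_pos']+.166*M[:,2];print('clk',round(s['clock'],2),'tip S mm',S(g).round(1),'tool z',M[:,2].round(3),'yaw of y',np.degrees(np.arctan2(M[1,1],M[0,1])).round(2),'F shaker',(S(P[:3]+s['force']/1e3)).round(1),'gap',round(s['finger_gap'],3),'j',s['joint_positions'].round(2))
    if goal is not None: print('cm to goal',((W(goal)-g)*100).round(2))
E
python3 -c "
from h import *
where((-165,72,152))"
```

```text
clock: 1.3
tool_pos: [0.5466, -0.158, 0.4044]
eef_rot: [-0.0, 0.669, 0.743, -0.0]
force: [1.2, -0.9, -0.1]
finger_gap: 0.003
grasp_force: 0.0
clk 1.3 tip S mm [-163.4   75.4  239.9] tool z [-0.001  0.    -1.   ] yaw of y 5.98 F shaker [-1.  -1.1 -0.1] gap 0.003 j [-0.49  0.41  1.36 -0.    1.37 -0.59]
cm to goal [ 0.35 -0.13 -8.79]
```

```bash
python3 -m creep '[[[0.3,-0.1,-3.5],[0,0,-0.008],-1],[[0,0,-3.5],[0,0,0],-1],[[0,0,-2],[0,0,0],-1],[[0,0,-0.9],[0,0,0],-1],[[0,0,0],[0,0,0],-1]]'
python3 - <<'E'
from h import *
where((-165,66,140))
from plant import viewer
import cv2
f=viewer.grab_frame('side');cv2.imwrite('pics/s2.png',cv2.resize(f['color'][140:245,190:330,::-1],None,fx=5.7,fy=5.7,interpolation=cv2.INTER_CUBIC))
E
```

```text
clock: 1.8
tool_pos: [0.5486, -0.1604, 0.3049]
eef_rot: [-0.001, 0.674, 0.739, -0.0]
force: [-0.5, -0.5, 0.1]
finger_gap: 0.003
grasp_force: 0.0
clk 1.8 tip S mm [-165.8   73.8  140.4] tool z [-0.002  0.001 -1.   ] yaw of y 5.27 F shaker [-0.4  0.5  0.1] gap 0.003 j [-0.49  0.51  1.49  0.    1.15 -0.58]
cm to goal [ 0.77  0.15 -0.04]
```

View pics/s2.png

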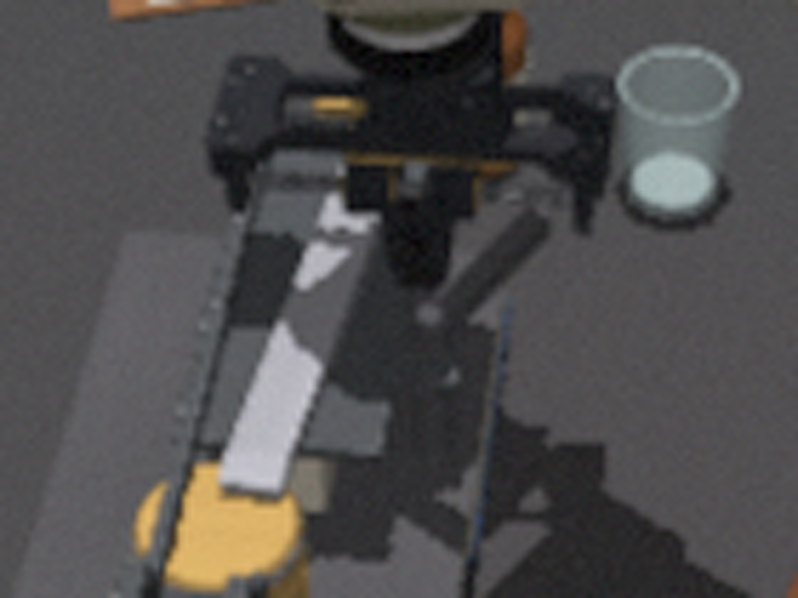

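The crop shows the closed fingers at (418,250), between the bar and the lever (boss at (430,313)), with the bar's nose at (255,490). Next I push the bar toward the rail.

```bash
python3 -m creep '[[[0.6,0.1,0],[0,0,0.004],-1],[[0.6,0.05,0],[0,0,0],-1],[[0.5,0.05,0],[0,0,0],-1],[[0.5,0.05,0],[0,0,0],-1],[[0.5,0.05,0],[0,0,0],-1],[[0.5,0.05,0],[0,0,0],-1]]'
python3 -c "
from h import *
where((-165,32,140))"; python3 -m creep '[[[0.3,0.03,0],[0,0,0],-1],[[0.2,0.03,0],[0,0,0],-1],[[0.2,0.02,0],[0,0,0],-1],[[0.1,0,0],[0,0,0],-1]]'
python3 -c "
from h import *
where((-165,32,140))"
```

```text
clock: 2.45
tool_pos: [0.5808, -0.1571, 0.3067]
eef_rot: [-0.0, 0.672, 0.74, -0.001]
force: [-7.9, -2.2, 6.5]
finger_gap: 0.002
grasp_force: 4.3
clk 2.45 tip S mm [-166.    41.4  142.1] tool z [-0.001 -0.001 -1.   ] yaw of y 5.5 F shaker [-1.4  8.   6.5] gap 0.002 j [-0.46  0.57  1.38 -0.    1.19 -0.55]
cm to goal [ 0.93  0.19 -0.21]
clock: 2.85
tool_pos: [0.5887, -0.1562, 0.3065]
eef_rot: [-0.0, 0.672, 0.74, -0.001]
force: [-8.7, -1.3, 5.9]
finger_gap: 0.008
grasp_force: 4.1
clk 2.85 tip S mm [-165.8   33.5  141.9] tool z [-0.001 -0.001 -1.   ] yaw of y 5.51 F shaker [-0.5  8.7  5.9] gap 0.008 j [-0.45  0.58  1.36 -0.    1.2  -0.55]
cm to goal [ 0.14  0.1  -0.19]
```

```bash
python3 - <<'E'
from plant import viewer
import cv2,numpy as np,pickle
f=viewer.grab_frame('side');pickle.dump(f,open('pics/side3.pkl','wb'))
a=cv2.resize(f['color'][150:235,195:285,::-1],None,fx=7,fy=7,interpolation=cv2.INTER_CUBIC)
cv2.imwrite('pics/s3.png',a)
E
```

```text
(no output)
```

View pics/s3.png

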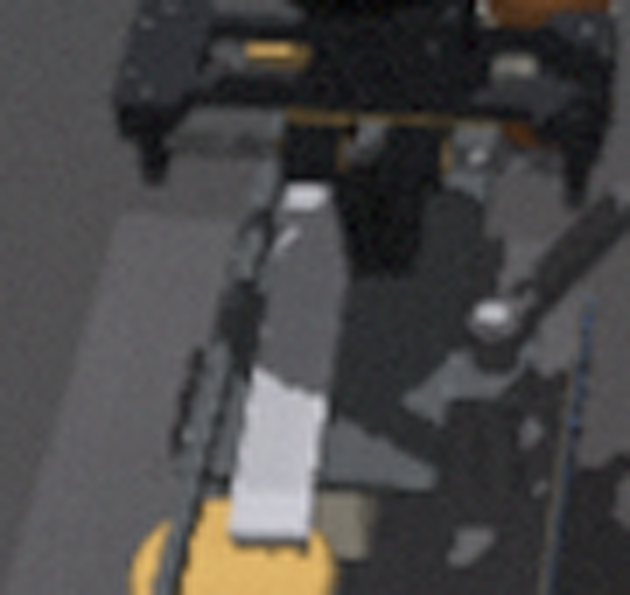

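```bash
python3 - <<'E'
from h import *
F['s3']=pickle.load(open('pics/side3.pkl','rb'))
z=P[2]+.147
for c in [(263,375),(328,398),(232,500),(315,500),(285,190),(330,185)]:
    o,d=ray('s3',(195+c[0]/7,150+c[1]/7));print(c,S(o+d*(z-o[2])/d[2]).round(1))
E
```

```text
(263, 375) [-89.4  -2.6 147. ]
(328, 398) [-79.2  24.6 147. ]
(232, 500) [-23.9  -3.3 147. ]
(315, 500) [-26.5  27.7 147. ]
(285, 190) [-196.1  -11.3  147. ]
(330, 185) [-200.7    6.9  147. ]
```

```bash
python3 -m creep '[[[-0.6,-0.06,0],[0,0,0],-1],[[0,0,3],[0,0,0],-1],[[-0.6,3,0],[0,0,0],-1],[[-0.6,3,0],[0,0,0],-1],[[-0.6,3,0],[0,0,0],-1],[[0,0,0],[0,0,0],-1]]'
python3 -c "
from h import *
where((-75,50,140))"
```

```text
clock: 3.5
tool_pos: [0.5642, -0.0638, 0.3361]
eef_rot: [-0.0, 0.671, 0.741, 0.0]
force: [-0.8, -1.6, -0.1]
finger_gap: 0.003
grasp_force: 0.0
clk 3.5 tip S mm [-71.2  48.7 171.6] tool z [ 0.     0.001 -1.   ] yaw of y 5.68 F shaker [-1.5  0.9 -0.1] gap 0.003 j [-0.32  0.47  1.46  0.    1.21 -0.42]
cm to goal [-0.1  -0.39 -3.16]
```

```bash
python3 -m creep '[[[-0.1,-0.4,-1.6],[0,0,0],-1],[[0,0,-1.5],[0,0,0],-1],[[0,0,0],[0,0,0],-1],[[0.5,0.05,0],[0,0,0],-1],[[0.4,0.04,0],[0,0,0],-1],[[0.3,0.03,0],[0,0,0],-1],[[0.2,0.02,0],[0,0,0],-1],[[0.2,0.02,0],[0,0,0],-1]]'
python3 -c "
from h import *
where((-75,31,140))"
```

```text
clock: 4.3
tool_pos: [0.5796, -0.069, 0.3054]
eef_rot: [-0.0, 0.672, 0.74, -0.0]
force: [-6.9, 0.4, 6.4]
finger_gap: 0.007
grasp_force: 3.7
clk 4.3 tip S mm [-78.   34.1 140.8] tool z [-0.001 -0.    -1.   ] yaw of y 5.52 F shaker [1.  6.8 6.4] gap 0.007 j [-0.32  0.53  1.45 -0.    1.17 -0.42]
cm to goal [ 0.28  0.33 -0.08]
```

```bash
python3 -m creep '[[[0.2,0.02,0],[0,0,0],-1],[[0.2,0.02,0],[0,0,0],-1],[[0.1,0.01,0],[0,0,0],-1]]'
python3 - <<'E'
from h import *
where((-75,31,140))
E
python3 -m creep '[[[0.15,0.02,0],[0,0,0],-1],[[0.1,0.01,0],[0,0,0],-1]]'
python3 - <<'E'
from h import *
where((-75,31,140))
E
```

```text
clock: 4.6
tool_pos: [0.5845, -0.0684, 0.3053]
eef_rot: [-0.001, 0.672, 0.74, -0.001]
force: [-7.4, 0.0, 6.4]
finger_gap: 0.004
grasp_force: 4.0
clk 4.6 tip S mm [-77.8  29.3 140.7] tool z [-0.002  0.    -1.   ] yaw of y 5.51 F shaker [0.8 7.4 6.4] gap 0.004 j [-0.32  0.54  1.43 -0.    1.17 -0.41]
cm to goal [-0.2   0.26 -0.07]
clock: 4.8
tool_pos: [0.5867, -0.0683, 0.3053]
eef_rot: [-0.001, 0.672, 0.74, -0.001]
force: [-11.5, -2.5, 7.6]
finger_gap: 0.008
grasp_force: 6.0
clk 4.8 tip S mm [-78.   27.3 140.8] tool z [-0.003 -0.    -1.   ] yaw of y 5.51 F shaker [-1.4 11.7  7.6] gap 0.008 j [-0.31  0.55  1.42 -0.    1.18 -0.41]
cm to goal [-0.4   0.26 -0.08]
```

```bash
python3 -m creep '[[[0.12,0.01,0],[0,0,0],-1],[[0.1,0.01,0],[0,0,0],-1]]'
python3 - <<'E'
from h import *
where()
E
```

```text
clock: 5.0
tool_pos: [0.5886, -0.0687, 0.3054]
eef_rot: [-0.001, 0.672, 0.74, -0.002]
force: [-17.9, -5.4, 10.4]
finger_gap: 0.006
grasp_force: 9.9
clk 5.0 tip S mm [-78.8  25.7 140.8] tool z [-0.005 -0.002 -1.   ] yaw of y 5.5 F shaker [-3.6 18.3 10.4] gap 0.006 j [-0.31  0.55  1.41 -0.    1.18 -0.41]
```

```bash
python3 -m creep '[[[-0.8,-0.08,0],[0,0,0],-1],[[-0.2,0,3],[0,0,0],-1],[[0.9,-3.6,0],[0,0,0],-1],[[0.9,-3.6,0],[0,0,0],-1],[[0.9,-3.6,0],[0,0,0],-1],[[1.0,-3.6,0],[0,0,0],-1],[[1.0,-3.6,0],[0,0,0],-1],[[0,0,0],[0,0,0],-1]]'
python3 - <<'E'
from h import *
where((-262,2.5,141))
from plant import viewer
import cv2
f=viewer.grab_frame('side');pickle.dump(f,open('pics/side4.pkl','wb'));w=viewer.grab_frame('scene');pickle.dump(w,open('pics/scene4.pkl','wb'))
a=cv2.resize(f['color'][150:235,195:285,::-1],(500,472),interpolation=cv2.INTER_CUBIC)
b=cv2.resize(w['color'][190:270,228:318,::-1],(300,267),interpolation=cv2.INTER_CUBIC)
c=np.zeros((472,800,3),np.uint8);c[:,:500]=a;c[:267,500:]=b
cv2.imwrite('pics/s4.png',c)
E
```

```text
clock: 5.8
tool_pos: [0.6263, -0.2528, 0.334]
eef_rot: [0.001, 0.674, 0.739, -0.0]
force: [-0.1, 1.2, -0.7]
finger_gap: 0.006
grasp_force: 0.0
clk 5.8 tip S mm [-265.6    5.   169.5] tool z [ 0.001 -0.001 -1.   ] yaw of y 5.28 F shaker [ 1.2 -0.  -0.7] gap 0.006 j [-0.56  0.7   1.07 -0.    1.36 -0.65]
cm to goal [ 0.22  0.38 -2.85]
```

View pics/s4.png

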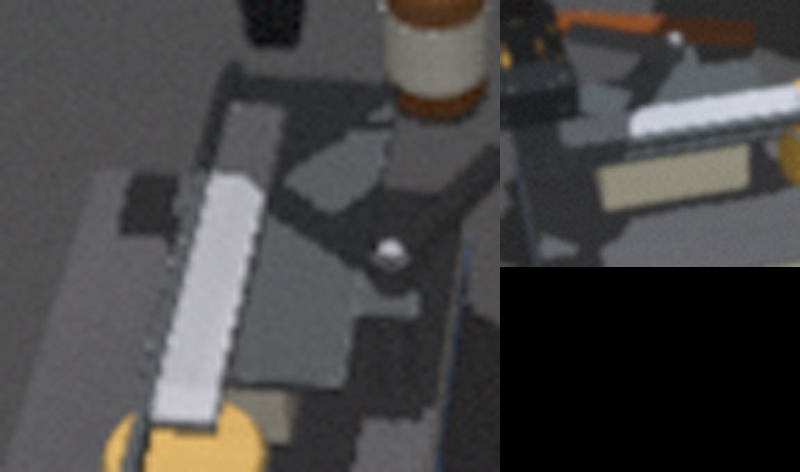

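The bar now lies along the rail: tail edge at (228..285,102), nose at (150..215,425), bottle untouched. I'll descend behind the tail and push.

```bash
python3 -m creep '[[[0.2,0.3,-1.5],[0,0,0.004],-1],[[0,0,-1.4],[0,0,0],-1],[[0,0,0],[0,0,0],-1]]'
python3 - <<'E'
from h import *
where((-245,2.5,140.5))
F['s4']=pickle.load(open('pics/side4.pkl','rb'))
z=P[2]+.147
for c in [(228,102),(285,105),(150,410),(217,415)]:
    o,d=ray('s4',(195+c[0]/5.556,150+c[1]/5.556));print(c,S(o+d*(z-o[2])/d[2]).round(1))
E
```

```text
clock: 6.2
tool_pos: [0.6281, -0.2446, 0.3026]
eef_rot: [-0.002, 0.67, 0.742, -0.0]
force: [0.2, 0.8, -0.3]
finger_gap: 0.005
grasp_force: 0.0
clk 6.2 tip S mm [-256.9    3.1  138.1] tool z [-0.004  0.003 -1.   ] yaw of y 5.81 F shaker [ 0.7 -0.3 -0.3] gap 0.005 j [-0.54  0.73  1.12  0.    1.3  -0.65]
cm to goal [-0.05  1.2   0.24]
(228, 102) [-234.5  -16.6  147. ]
(285, 105) [-234.7   14.1  147. ]
(150, 410) [-14.4 -17.8 147. ]
(217, 415) [-13.9  14.1 147. ]
```

```bash
python3 -m creep '[[[-0.05,0.5,0.2],[0,0,-0.005],-1],[[-0.05,0.5,0],[0,0,0],-1],[[-0.05,0.5,0],[0,0,0],-1],[[-0.05,0.5,0],[0,0,0],-1],[[-0.05,0.5,0],[0,0,0],-1],[[-0.05,0.5,0],[0,0,0],-1],[[-0.05,0.5,0],[0,0,0],-1],[[-0.05,0.5,0],[0,0,0],-1],[[-0.05,0.5,0],[0,0,0],-1],[[-0.05,0.5,0],[0,0,0],-1],[[-0.05,0.5,0],[0,0,0],-1],[[-0.05,0.5,0],[0,0,0],-1]]' 
python3 -c "
from h import *
where()"
```

```text
clock: 7.4
tool_pos: [0.6223, -0.186, 0.3085]
eef_rot: [0.001, 0.673, 0.74, -0.0]
force: [0.3, -5.1, 0.9]
finger_gap: 0.009
grasp_force: 2.7
clk 7.4 tip S mm [-198.9    2.4  143.9] tool z [ 0.002 -0.002 -1.   ] yaw of y 5.42 F shaker [-5.1  0.2  0.9] gap 0.009 j [-0.47  0.67  1.21 -0.    1.26 -0.56]
```

```bash
python3 -m creep '[[[-0.04,0.4,-0.1],[0,0,0],-1],[[-0.04,0.4,-0.1],[0,0,0],-1],[[-0.04,0.4,-0.1],[0,0,0],-1],[[-0.04,0.4,0],[0,0,0],-1],[[-0.04,0.4,0],[0,0,0],-1],[[-0.04,0.4,0],[0,0,0],-1]]' 
python3 -c "
from h import *
where()"
```

```text
clock: 8.0
tool_pos: [0.6202, -0.163, 0.3074]
eef_rot: [0.004, 0.673, 0.74, -0.0]
force: [1.2, -10.3, 9.4]
finger_gap: 0.007
grasp_force: 5.4
clk 8.0 tip S mm [-176.5    1.7  142.8] tool z [ 0.006 -0.005 -1.   ] yaw of y 5.39 F shaker [-10.4  -0.2   9.4] gap 0.007 j [-0.44  0.65  1.24 -0.    1.24 -0.53]
```

```bash
python3 -m creep '[[[-0.03,0.3,0.15],[0,0,0],-1],[[-0.03,0.3,0],[0,0,0],-1],[[-0.03,0.3,0],[0,0,0],-1],[[-0.02,0.25,0],[0,0,0],-1]]' 
python3 -c "
from h import *
where()"
```

```text
clock: 8.4
tool_pos: [0.6189, -0.1508, 0.3075]
eef_rot: [0.002, 0.673, 0.74, -0.0]
force: [1.7, -7.4, 5.3]
finger_gap: 0.005
grasp_force: 3.7
clk 8.4 tip S mm [-163.7    2.2  142.9] tool z [ 0.003 -0.003 -1.   ] yaw of y 5.42 F shaker [-7.6 -1.   5.3] gap 0.005 j [-0.42  0.64  1.26 -0.    1.24 -0.52]
```

```bash
for i in 1 2; do python3 -m creep '[[[-0.02,0.25,0.02],[0,0,0],-1],[[-0.02,0.25,0],[0,0,0],-1],[[-0.02,0.25,0],[0,0,0],-1],[[-0.02,0.25,0],[0,0,0],-1]]' >/dev/null
python3 -c "
from h import *
where()"; done
```

```text
clk 8.8 tip S mm [-153.6    2.1  142.9] tool z [ 0.002 -0.003 -1.   ] yaw of y 5.42 F shaker [-6.4  0.2  4.9] gap 0.003 j [-0.41  0.63  1.27 -0.    1.24 -0.5 ]
clk 9.2 tip S mm [-143.4    2.1  143. ] tool z [ 0.002 -0.002 -1.   ] yaw of y 5.42 F shaker [-5.5  0.1  2.9] gap 0.006 j [-0.39  0.63  1.28 -0.    1.23 -0.49]
```

```bash
for i in 1 2 3; do python3 -m creep '[[[-0.02,0.2,0],[0,0,0],-1],[[-0.02,0.2,0],[0,0,0],-1],[[-0.02,0.2,0],[0,0,0],-1]]' >/dev/null
python3 -c "
from h import *
where()" | cut -d' ' -f1-30; done
```

```text
clk 9.5 tip S mm [-139.4    2.1  143.1] tool z [ 0.003 -0.006 -1.   ] yaw of y 5.39 F shaker [-15.5  
clk 9.8 tip S mm [-133.2    2.1  143. ] tool z [ 0.003 -0.005 -1.   ] yaw of y 5.38 F shaker [-13.2 
clk 10.1 tip S mm [-126.9    2.1  143.1] tool z [ 0.003 -0.005 -1.   ] yaw of y 5.39 F shaker [-14.
```

```bash
for i in 1 2 3 4; do python3 -m creep '[[[-0.015,0.15,0],[0,0,0],-1],[[-0.015,0.15,0],[0,0,0],-1]]' >/dev/null
python3 -c "
from h import *
where()" | cut -d' ' -f1-32; done
```

```text
clk 10.3 tip S mm [-123.9    2.1  143. ] tool z [ 0.003 -0.005 -1.   ] yaw of y 5.39 F shaker [-13.2   0.1
clk 10.5 tip S mm [-120.9    2.1  143. ] tool z [ 0.003 -0.005 -1.   ] yaw of y 5.39 F shaker [-12.1  -1. 
clk 10.7 tip S mm [-117.8    2.1  143. ] tool z [ 0.003 -0.005 -1.   ] yaw of y 5.4 F shaker [-13.9   0.4
clk 10.9 tip S mm [-114.9    2.1  143.1] tool z [ 0.003 -0.005 -1.   ] yaw of y 5.39 F shaker [-13.6   0.5
```

Each step moves the full 3 mm. I'll continue, stopping on a force limit by looking between batches.

```bash
for i in 1 2 3 4; do python3 -m creep '[[[-0.01,0.1,0],[0,0,0],-1],[[-0.01,0.1,0],[0,0,0],-1]]' >/dev/null
python3 -c "
from h import *
where()" | cut -d' ' -f1-32; done
```

```text
clk 11.1 tip S mm [-112.9    2.1  143. ] tool z [ 0.003 -0.005 -1.   ] yaw of y 5.39 F shaker [-13.3   0.3
clk 11.3 tip S mm [-110.8    2.1  143. ] tool z [ 0.003 -0.005 -1.   ] yaw of y 5.39 F shaker [-14.4   0.5
clk 11.5 tip S mm [-108.8    2.2  143. ] tool z [ 0.003 -0.005 -1.   ] yaw of y 5.4 F shaker [-13.7  -0.5 
clk 11.7 tip S mm [-106.8    2.2  143. ] tool z [ 0.003 -0.005 -1.   ] yaw of y 5.39 F shaker [-13.3  -0.1
```

```bash
for i in 1 2 3 ; do python3 -m creep '[[[-0.01,0.1,0],[0,0,0],-1],[[-0.01,0.1,0],[0,0,0],-1]]' >/dev/null
python3 -c "
from h import *
where()" | cut -d' ' -f1-32; done
```

```text
clk 11.9 tip S mm [-104.9    2.2  143. ] tool z [ 0.003 -0.005 -1.   ] yaw of y 5.4 F shaker [-15.   -0.5
clk 12.1 tip S mm [-103.1    2.2  143. ] tool z [ 0.003 -0.005 -1.   ] yaw of y 5.39 F shaker [-15.8   0.6
clk 12.3 tip S mm [-101.2    2.2  143.1] tool z [ 0.003 -0.005 -1.   ] yaw of y 5.39 F shaker [-15.6   0.3
```

```bash
for i in 1 2 3 4; do python3 -m creep '[[[-0.005,0.06,0],[0,0,0],-1],[[0,0,0],[0,0,0],-1]]' >/dev/null
python3 -c "
from h import *
where()" | cut -d' ' -f1-32; done
```

```text
clk 12.5 tip S mm [-100.5    2.2  143. ] tool z [ 0.003 -0.005 -1.   ] yaw of y 5.39 F shaker [-14.9  -0.4 
clk 12.7 tip S mm [-100.4    2.2  143.1] tool z [ 0.003 -0.006 -1.   ] yaw of y 5.38 F shaker [-17.   -0.5 
clk 12.9 tip S mm [-100.3    2.1  143.1] tool z [ 0.003 -0.007 -1.   ] yaw of y 5.37 F shaker [-19.6   0.2 
clk 13.1 tip S mm [-100.2    2.1  143.1] tool z [ 0.003 -0.008 -1.   ] yaw of y 5.36 F shaker [-21.9   0.2
```

Hard stop found at tip x -100.4: position stuck and force rising, after about 5 mm of extra buffer force. I'll retreat and move over the lever.

```bash
python3 -m creep '[[[0.1,-1,0],[0,0,0],-1],[[0,0,4],[0,0,0],-1],[[-2.05,-1.2,0],[0,0,-0.103],0],[[-2.05,-1.2,0],[0,0,-0.103],0],[[-2.05,-1.2,0],[0,0,-0.103],0],[[-2.05,-1.2,0],[0,0,-0.103],0],[[-2.05,-1.2,0],[0,0,-0.103],0],[[0,0,0],[0,0,0],0]]'
python3 - <<'E'
from h import *
where((-159.5,109.6,141))
o,d=ray('side',(273.7,167));print('bottle',S(o+d*(P[2]-o[2])/d[2]))
from plant import viewer
import cv2
f=viewer.grab_frame('side');pickle.dump(f,open('pics/side5.pkl','wb'));w=viewer.grab_frame('scene');pickle.dump(w,open('pics/scene5.pkl','wb'))
a=cv2.resize(f['color'][150:280,195:315,::-1],(500,542),interpolation=cv2.INTER_CUBIC)
b=cv2.resize(w['color'][185:275,228:398,::-1],(300,159),interpolation=cv2.INTER_CUBIC)
c=np.zeros((542,800,3),np.uint8);c[:,:500]=a;c[:159,500:]=b
cv2.imwrite('pics/s5.png',c)
E
```

```text
clock: 13.9
tool_pos: [0.5098, -0.1544, 0.3467]
eef_rot: [-0.001, 0.84, 0.543, -0.0]
force: [0.9, 0.2, 0.9]
finger_gap: 0.498
grasp_force: 0.0
clk 13.9 tip S mm [-156.1  111.7  182.2] tool z [-0.001  0.001 -1.   ] yaw of y -24.26 F shaker [ 0.1 -0.9  0.9] gap 0.498 j [-0.51  0.38  1.56  0.    1.2  -0.09]
cm to goal [ 0.25 -0.32 -4.12]
bottle [-4.19555769e+02  7.52166573e+01  9.80118764e-14]
```

View pics/s5.png

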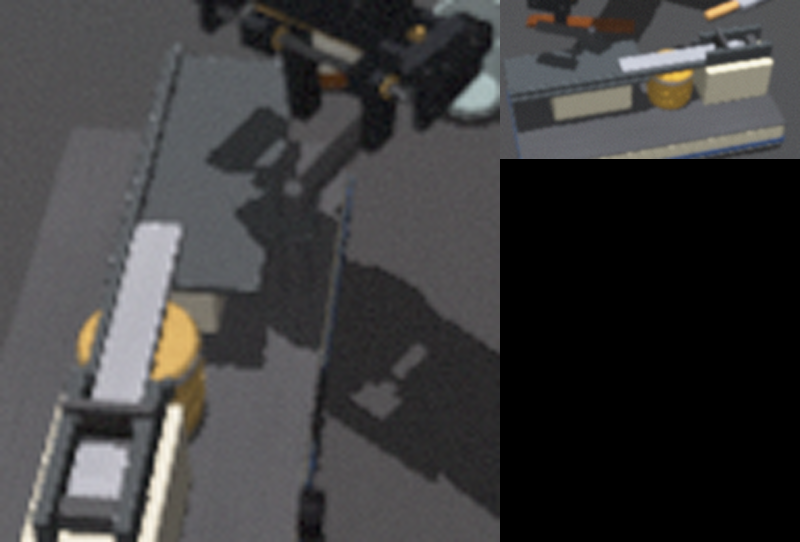

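The bar's tail is at (140..182,222) and its nose is inside the head at (100,470). The open fingers straddle the lever at (300,100) and (375,120). I'll descend and grip.

```bash
python3 -m creep '[[[0.25,-0.3,-1.5],[0,0,0],0],[[0,0,-1.5],[0,0,0],0],[[0,0,-1.1],[0,0,0],0],[[0,0,0],[0,0,0],0]]' 12
python3 -c "
from h import *
where((-159.5,109.6,141))"
```

```text
clock: 14.4
tool_pos: [0.5139, -0.1564, 0.3042]
eef_rot: [-0.001, 0.839, 0.545, -0.001]
force: [0.2, -0.3, -0.3]
finger_gap: 0.498
grasp_force: 0.0
clk 14.4 tip S mm [-158.3  108.1  139.6] tool z [-0.002  0.002 -1.   ] yaw of y -23.97 F shaker [-0.3 -0.1 -0.3] gap 0.498 j [-0.51  0.44  1.6   0.    1.11 -0.1 ]
cm to goal [-0.14 -0.13  0.14]
```

```bash
python3 -m creep '[[[0,0,0],[0,0,0],-0.5],[[0,0,0],[0,0,0],-0.8],[[0,0,0],[0,0,0],-1],[[0,0,0],[0,0,0],-1]]' 12
python3 -c "
from h import *
where((-159.5,109.6,141))"
```

```text
clock: 14.8
tool_pos: [0.5137, -0.157, 0.3061]
eef_rot: [0.001, 0.839, 0.544, 0.0]
force: [3.4, -3.0, -0.6]
finger_gap: 0.16
grasp_force: 2.3
clk 14.8 tip S mm [-159.3  107.7  141.5] tool z [ 0.001 -0.001 -1.   ] yaw of y -24.06 F shaker [-3.4 -3.1 -0.6] gap 0.16 j [-0.51  0.44  1.59  0.    1.11 -0.09]
cm to goal [-0.18 -0.03 -0.05]
```

```bash
python3 - <<'E'
from h import *
r=49;th=np.linspace(-.5,1.571,19)
X=np.array([W((-116-r*np.cos(t),85-r*np.sin(t),141)) for t in th])*100
print((th[1]-th[0]),np.diff(X,axis=0)[:,:2].round(2).tolist())
E
```

```text
0.11505555555555552 [[0.53, -0.19], [0.55, -0.13], [0.56, -0.07], [0.56, -0.0], [0.56, 0.06], [0.55, 0.13], [0.53, 0.19], [0.51, 0.25], [0.47, 0.31], [0.43, 0.36], [0.39, 0.41], [0.34, 0.45], [0.29, 0.48], [0.23, 0.51], [0.17, 0.54], [0.11, 0.55], [0.04, 0.56], [-0.02, 0.56]]
```

```bash
python3 -m creep '[[[0,0,0],[0,0,0],-1],[[0.53,-0.19,0],[0,0,0.115],-1],[[0.55,-0.13,0],[0,0,0.115],-1],[[0.56,-0.07,0],[0,0,0.115],-1],[[0.56,0,0],[0,0,0.115],-1],[[0.56,0.06,0],[0,0,0.115],-1],[[0.55,0.13,0],[0,0,0.115],-1],[[0,0,0],[0,0,0],-1]]' 12
python3 -c "
from h import *
where((-116-49*np.cos(.19),85-49*np.sin(.19),141))"
```

```text
clock: 15.6
tool_pos: [0.547, -0.1594, 0.3061]
eef_rot: [0.001, 0.604, 0.797, -0.001]
force: [0.1, -4.0, 1.8]
finger_gap: 0.132
grasp_force: 12.1
clk 15.6 tip S mm [-165.2   75.   141.5] tool z [ 0.    -0.002 -1.   ] yaw of y 15.66 F shaker [-4.   0.3  1.8] gap 0.132 j [-0.49  0.5   1.49 -0.    1.15 -0.76]
cm to goal [-0.09  0.1  -0.05]
```

```bash
python3 -m creep '[[[0.5,0.2,0],[0,0,0.115],-1],[[0.5,0.26,0],[0,0,0.115],-1],[[0.46,0.31,0],[0,0,0.115],-1],[[0.43,0.36,0],[0,0,0.115],-1],[[0.39,0.41,0],[0,0,0.115],-1],[[0.34,0.45,0],[0,0,0.115],-1],[[0.29,0.48,0],[0,0,0.115],-1],[[0.23,0.51,0],[0,0,0.115],-1],[[0,0,0],[0,0,0],-1]]' 12
python3 -c "
from h import *
where((-116-49*np.cos(1.111),85-49*np.sin(1.111),141))"
```

```text
clock: 16.5
tool_pos: [0.5782, -0.1298, 0.3061]
eef_rot: [0.001, 0.188, 0.982, -0.001]
force: [0.0, -7.2, 1.6]
finger_gap: 0.141
grasp_force: 12.4
clk 16.5 tip S mm [-138.8   41.1  141.5] tool z [ 0.001 -0.003 -1.   ] yaw of y 68.34 F shaker [-7.1  0.7  1.6] gap 0.141 j [-0.42  0.55  1.42 -0.    1.18 -1.61]
cm to goal [-0.01  0.11 -0.05]
```

```bash
python3 -m creep '[[[0.17,0.55,0],[0,0,0.119],-1],[[0.11,0.58,0],[0,0,0.119],-1],[[0.04,0.59,0],[0,0,0.119],-1],[[-0.03,0.6,0],[0,0,0.119],-1],[[0,0,0],[0,0,0],-1],[[0,0,0],[0,0,0],-1]]' 12
python3 -c "
from h import *
where((-116,36,141))"
```

```text
clock: 17.1
tool_pos: [0.5807, -0.1066, 0.306]
eef_rot: [-0.001, -0.047, 0.999, -0.001]
force: [-2.8, -5.2, 2.7]
finger_gap: 0.143
grasp_force: 12.5
clk 17.1 tip S mm [-115.8   36.6  141.5] tool z [-0.001 -0.002 -1.   ] yaw of y 95.43 F shaker [-4.9  3.3  2.7] gap 0.143 j [-0.38  0.54  1.42 -0.    1.18 -2.04]
cm to goal [ 0.06 -0.01 -0.05]
```

```bash
python3 -m creep '[[[0,0,0],[0,0,0],-0.3],[[0,0,0],[0,0,0],-0.3],[[0,0,2],[0,0,0],-0.3],[[0,0,4],[0,0,0],-0.3],[[-4,-1.5,2],[0,0,0],-0.3],[[-4,-2,0],[0,0,0],-0.3],[[-4,-2,0],[0,0,0],-0.3],[[-4,-2,0],[0,0,0],-0.3],[[0,-3,0],[0,0,0],-0.3]]' 12
python3 - <<'E'
from h import *
where()
from plant import viewer
import cv2
f=viewer.grab_frame('side');pickle.dump(f,open('pics/side6.pkl','wb'))
a=cv2.resize(f['color'][160:250,195:295,::-1],(660,594),interpolation=cv2.INTER_CUBIC)
cv2.imwrite('pics/s6.png',a)
E
```

```text
clock: 18.0
tool_pos: [0.4179, -0.2102, 0.3855]
eef_rot: [-0.001, -0.047, 0.999, 0.001]
force: [1.2, -0.1, 0.4]
finger_gap: 0.353
grasp_force: 0.0
clk 18.0 tip S mm [-202.7  208.7  220.9] tool z [-0.002  0.002 -1.   ] yaw of y 95.41 F shaker [-0.2 -1.2  0.4] gap 0.353 j [-0.72  0.2   1.69  0.    1.25 -2.38]
```

View pics/s6.png

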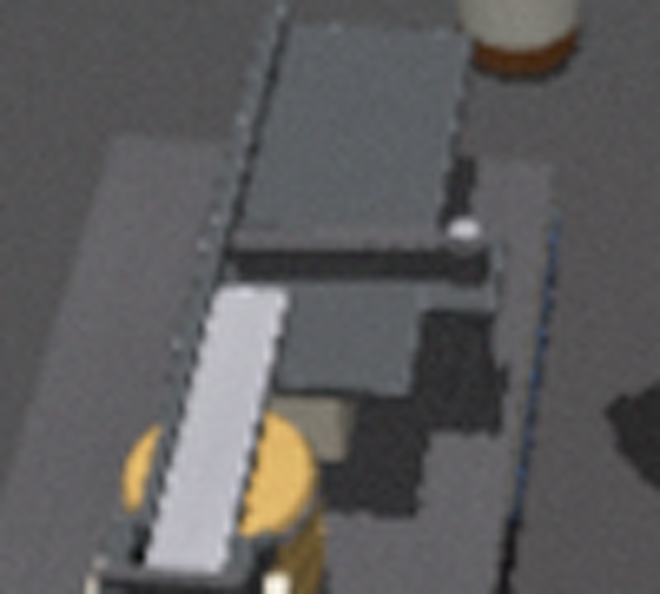

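The lever lies square behind the tail: its front edge runs (230,250) to (440,250) and the tail edge is at (222..288,290). I'll measure the angle.

```bash
python3 - <<'E'
from h import *
f=F['s6']=pickle.load(open('pics/side6.pkl','rb'))
g=f['color'].astype(float).mean(2)
def edge(y0,sgn,ulist,z,lo,hi):
    out=[]
    for u in ulist:
        d=sgn*np.diff(g[lo:hi,u]);w=np.clip(d,0,None);k=np.argmax(w);a=max(k-1,0);ww=w[a:k+2]
        v=lo+.5+(np.arange(a,a+len(ww))*ww).sum()/ww.sum()
        o,dd=ray('s6',(u,v));out.append(S(o+dd*(P[2]+z-o[2])/dd[2])[:2])
    out=np.array(out);p=np.polyfit(out[:,1],out[:,0],1);r=out[:,0]-np.polyval(p,out[:,1])
    print('slope deg',np.degrees(np.arctan(p[0])).round(2),'x at y=40',np.polyval(p,40).round(2),'rms',r.std().round(2),out[[0,-1]].round(1).tolist())
edge(0,-1,range(232,261),.155,194,201)   # top front edge of lever, gray->dark
edge(0,1,range(240,258),.137,199,206)    # lower front edge dark->ledge
edge(0,1,range(229,238),.147,198,208)    # bar tail
E
```

```text
slope deg -4.73 x at y=40 -109.48 rms 0.18 [[-105.7, -6.2], [-112.0, 70.4]]
slope deg -5.48 x at y=40 -108.57 rms 0.3 [[-106.2, 14.5], [-110.0, 61.5]]
slope deg -3.54 x at y=40 -94.99 rms 0.82 [[-90.7, -12.7], [-91.3, 9.3]]
```

```bash
python3 - <<'E'
from h import *
f=F['s6']=pickle.load(open('pics/side6.pkl','rb'))
g=f['color'].astype(float).mean(2)
def edge(sgn,ulist,z,lo,hi):
    out=[];vs=[]
    for u in ulist:
        d=sgn*np.diff(g[lo:hi,u]);w=np.clip(d,0,None);k=np.argmax(w);a=max(k-1,0);ww=w[a:k+2]
        v=lo+.5+(np.arange(a,a+len(ww))*ww).sum()/ww.sum();vs.append(v)
        o,dd=ray('s6',(u,v));out.append(S(o+dd*(P[2]+z-o[2])/dd[2])[:2])
    out=np.array(out);p=np.polyfit(out[:,1],out[:,0],1);r=out[:,0]-np.polyval(p,out[:,1])
    print('slope deg',np.degrees(np.arctan(p[0])).round(2),'x at 85',np.polyval(p,85).round(2),'rms',r.std().round(2),out[[0,-1]].round(1).tolist(),np.round(vs,1).tolist())
edge(-1,range(232,261),.155,194,201)
edge(-1,range(238,257),.135,214,222)   # ledge end x=-45
edge(1,range(240,265),.135,159,168)   # ledge start x=-270
# back top edge of lever
edge(1,range(234,258),.155,192,197)
# predicted front top edge rows for square lever
for y in(-10,70):print(proj('s6',W((-110,y,155))),proj('s6',W((-45,y,135))),proj('s6',W((-270,y,135))))
# depth-based
r=f['range_z'];Ki=np.linalg.inv(f['camera_matrix']);pts=[]
for v in range(185,206):
  for u in range(228,270):
    if r[v,u]>0:
      X=S(f['R'].T@(Ki@[u,v,1]*r[v,u]-f['t']));
      if 151<X[2]<159 and -10<X[1]<72 and -140<X[0]<-90: pts.append(X)
pts=np.array(pts);print(len(pts));p=np.polyfit(pts[:,1],pts[:,0],1);print('depth top slope',np.degrees(np.arctan(p[0])),np.polyval(p,85),pts[:,2].mean())
E
```

```text
slope deg -4.73 x at 85 -113.21 rms 0.18 [[-105.7, -6.2], [-112.0, 70.4]] [197.2, 197.2, 197.2, 197.2, 197.2, 197.2, 197.2, 197.2, 197.2, 197.3, 197.2, 197.2, 197.3, 197.3, 197.3, 197.2, 197.2, 197.3, 197.2, 197.2, 197.2, 197.3, 197.1, 197.2, 197.3, 197.4, 197.2, 197.3, 197.3]
slope deg 1.31 x at 85 -47.76 rms 0.83 [[-48.2, 18.0], [-48.3, 66.6]] [218.1, 218.2, 218.2, 218.2, 218.1, 218.1, 218.1, 218.3, 218.2, 218.2, 218.2, 218.6, 218.6, 219.1, 219.3, 219.4, 219.3, 219.4, 219.3]
slope deg -0.41 x at 85 -274.03 rms 1.74 [[-272.1, -11.5], [-272.5, 62.2]] [163.4, 163.3, 163.3, 162.9, 163.4, 162.9, 163.1, 164.2, 163.5, 163.3, 163.4, 163.5, 162.9, 164.8, 163.8, 163.6, 164.0, 164.1, 164.3, 164.0, 164.2, 163.8, 163.9, 164.1, 164.6]
slope deg -8.66 x at 85 -129.85 rms 2.48 [[-116.6, -2.5], [-125.1, 60.4]] [194.5, 194.7, 194.6, 194.5, 195.5, 195.5, 194.5, 192.5, 193.7, 193.8, 193.9, 194.0, 193.6, 194.2, 193.7, 193.0, 192.8, 193.5, 193.6, 194.3, 193.7, 194.0, 194.1, 193.7]
[230.89113462 196.02362652] [227.46596298 218.37741911] [240.38290962 163.82901667]
[259.77290618 197.75623014] [257.10694866 220.26418205] [266.4498734  165.25432589]
104
depth top slope -3.9101689109395483 -116.62939576120024 154.28903549277672
```

The lever stands about 4.5° past square. My frame's x is about 2.5–3 mm off at the ledge edges, and the grip gap of 12.6 mm (against 11.6 mm before) shows it sat skewed in the pads. I'll regrip and bring it back to the pivot's true x.

```bash
python3 -m creep '[[[4.2,2.6,0],[0,0,0],-0.3],[[4.2,2.6,0],[0,0,0],-0.3],[[4.2,2.6,0],[0,0,0],-0.3],[[4.2,2.6,-2],[0,0,0],-0.3],[[0,0,-2],[0,0,0],-0.3],[[0,0,0],[0,0,0],-0.3]]' 10
python3 -c "
from h import *
where((-115,30,141))"
```

```text
clock: 18.65
tool_pos: [0.5868, -0.1074, 0.3437]
eef_rot: [-0.003, -0.048, 0.999, 0.001]
force: [-1.3, -0.4, 0.5]
finger_gap: 0.35
grasp_force: 0.0
clk 18.65 tip S mm [-116.4   31.3  179.1] tool z [-0.005  0.002 -1.   ] yaw of y 95.54 F shaker [-0.3  1.3  0.5] gap 0.35 j [-0.38  0.52  1.36  0.    1.27 -2.04]
cm to goal [ 0.12  0.15 -3.81]
```

```bash
python3 -m creep '[[[0.1,0.15,-1.8],[0,0,0],-0.3],[[0,0,-1.8],[0,0,0],-0.3],[[0,0,0],[0,0,0],-0.3],[[0,0,0],[0,0,0],-1],[[0,0,0],[0,0,0],-1],[[0,0,0],[0,0,0],-1]]' 10
python3 -c "
from h import *
where((-119,30,141))"
```

```text
clock: 19.25
tool_pos: [0.5876, -0.107, 0.3123]
eef_rot: [0.001, -0.048, 0.999, -0.0]
force: [-0.7, 2.5, 4.7]
finger_gap: 0.142
grasp_force: 9.9
clk 19.25 tip S mm [-116.7   29.2  147.8] tool z [ 0.002 -0.    -1.   ] yaw of y 95.45 F shaker [2.5 0.4 4.7] gap 0.142 j [-0.38  0.55  1.39  0.    1.2  -2.04]
cm to goal [-0.06 -0.24 -0.68]
```

```bash
python3 -m creep '[[[0.01,-0.12,0],[0,0,0],-1],[[0.01,-0.12,0],[0,0,0],-1],[[0,0,0],[0,0,0],-1]]' 10
python3 -c "
from h import *
where((-119,30,141))"
```

```text
clock: 19.55
tool_pos: [0.5879, -0.1093, 0.3123]
eef_rot: [0.001, -0.048, 0.999, -0.0]
force: [0.5, 2.4, 6.7]
finger_gap: 0.133
grasp_force: 10.0
clk 19.55 tip S mm [-119.    29.1  147.7] tool z [ 0.002 -0.    -1.   ] yaw of y 95.45 F shaker [ 2.3 -0.8  6.7] gap 0.133 j [-0.38  0.55  1.39  0.    1.2  -2.05]
cm to goal [-0.09 -0.01 -0.67]
```

```bash
python3 -m creep '[[[0,0,0],[0,0,0],-0.5],[[0,0,0.5],[0,0,0],-0.5],[[0,0,2],[0,0,0],-0.5],[[0,0,4],[0,0,0],-0.5],[[-4,-1.5,2],[0,0,0],-0.5],[[-4,-2,0],[0,0,0],-0.5],[[-4,-2,0],[0,0,0],-0.5],[[-4,-2,0],[0,0,0],-0.5],[[0,-3,0],[0,0,0],-0.5]]' 10
cat > m.py <<'E'
from h import *
from plant import viewer
import cv2,sys
where()
fs=[viewer.grab_frame('side') for _ in range(3)];f=fs[0];f['color']=np.mean([x['color'] for x in fs],0);F['s7']=f;pickle.dump(f,open('pics/side7.pkl','wb'))
g=f['color'].mean(2)
def edge(sgn,ulist,z,lo,hi):
    out=[];vs=[]
    for u in ulist:
        d=sgn*np.diff(g[lo:hi,u]);w=np.clip(d,0,None);k=np.argmax(w);a=max(k-1,0);ww=w[a:k+2]
        v=lo+.5+(np.arange(a,a+len(ww))*ww).sum()/ww.sum();vs.append(v)
        o,dd=ray('s7',(u,v));out.append(S(o+dd*(P[2]+z-o[2])/dd[2])[:2])
    out=np.array(out);p=np.polyfit(out[:,1],out[:,0],1)
    print('slope',np.degrees(np.arctan(p[0])).round(2),'x at 85',np.polyval(p,85).round(2),np.round(vs,1).tolist())
edge(-1,range(232,261),.155,193,201)
edge(1,range(240,258),.137,198,206)
edge(1,range(229,237),.147,199,208)
cv2.imwrite('pics/s7.png',cv2.resize(f['color'][160:290,195:295,::-1].astype(np.uint8),(460,598),interpolation=cv2.INTER_CUBIC))
E
python3 m.py
```

```text
clock: 20.45
tool_pos: [0.4244, -0.214, 0.3961]
eef_rot: [-0.001, -0.047, 0.999, 0.0]
force: [1.2, -0.2, 0.4]
finger_gap: 0.247
grasp_force: 0.0
clk 20.45 tip S mm [-207.2  202.6  231.6] tool z [-0.002  0.001 -1.   ] yaw of y 95.42 F shaker [-0.4 -1.2  0.4] gap 0.247 j [-0.71  0.21  1.65 -0.    1.28 -2.38]
slope 0.37 x at 85 -112.18 [195.2, 195.4, 195.4, 195.5, 195.6, 195.7, 195.9, 196.1, 196.1, 196.2, 196.1, 196.2, 196.2, 196.2, 196.2, 196.2, 196.2, 196.3, 196.2, 196.4, 196.6, 196.6, 196.6, 197.1, 197.1, 197.1, 197.1, 197.2, 197.2]
slope 1.15 x at 85 -110.04 [201.0, 201.0, 201.0, 201.1, 201.1, 201.1, 201.0, 201.1, 201.0, 201.1, 201.1, 201.6, 201.9, 202.1, 202.0, 202.0, 202.0, 202.0]
slope -0.92 x at 85 -92.76 [202.9, 203.0, 203.0, 202.8, 203.0, 203.3, 203.2, 203.2]
```

View pics/s7.png

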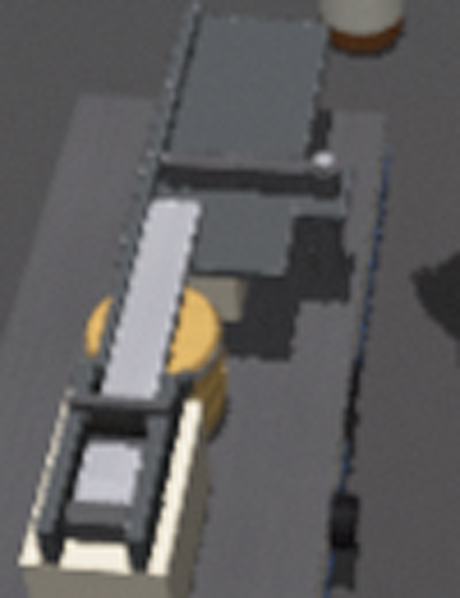

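The lever is now square within about 1°: front edge (160,165) to (315,165), tail edge at (150..200,200). I'll check that the tail didn't shift.

```bash
python3 - <<'E'
import pickle,numpy as np
for k in('side5','side6','side7'):
    g=pickle.load(open(f'pics/{k}.pkl','rb'))['color'].astype(float).mean(2);o=[]
    for u in range(230,237):
        w=np.clip(np.diff(g[199:208,u]),0,None);i=np.argmax(w);a=max(i-1,0);ww=w[a:i+2];o.append(199.5+(np.arange(a,a+len(ww))*ww).sum()/ww.sum())
    print(k,np.mean(o).round(2))
E
```

```text
side5 203.1
side6 202.69
side7 203.07
```

```bash
python3 -c "
from plant import robot
print(robot.finish_job())"
```

```text
the job is handed in; nothing more can be done
None
```

I handed the job in at about 20.6 s: the bar sits against the hard stop with the buffer pressed in (eased in at no more than about 22 N), the lever measures square to within about 1° after one correction, and I never touched the bottle, tin, beaker or brush.

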